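# Tilt the griddle to drain, three clicks

### The arm

A 6-joint arm with a two-finger parallel gripper is mounted at the origin on the work surface. World frame = base frame: x ahead of the robot, y to its left, z up, the work surface at z = 0. Lengths are in m, angles in rad, forces in N, time in s.
With the tool pointing down it reaches from about 0.3 to 0.85 m from the base axis. Payload 4.2 kg.
Tool frame: the origin (TCP) lies between the finger pads; the fingertips stand 14 mm ahead of it and the grasp point (between the pads) lies 5 mm behind it; z points along the fingers, x is the direction in which the jaws open and shut, and the axes are right-handed (so a half turn about z gives the same grasp; the last joint's range is limited). The gripper opens to 91 mm and grips with 3 to 60 N. Pads are 32 mm wide; open, the fingers measure 118 mm over their backs; the gripper's body (76 mm by 178 mm) begins 60 mm behind the grasp point.
Start: joints at [-1.346, 0.32, 1.565, -0, 1.257, -0.02], TCP at [0.139, -0.558, 0.228] pointing down, gripper open.
Joint ranges: [-3.11, 3.11], [-0.84, 2.01], [0.21, 2.61], [-1.34, 4.49], [0.05, 2.63], [-2.56, 2.56]. Speed limits (rad/s): [2.57, 2.57, 3.14, 3.14, 3.14, 3.14].

### API

Orientations are given as a unit quaternion [x, y, z, w].
In Python, from plant import ctrl, viewer, job gives the robot as it stands. The module is installed in compiled form; this text tells all that it offers.
- The arm moves only by the shell command python3 -m inch 'ROWS' [FORCE]. ROWS is JSON, a list of rows, each an object with "travel": the shift along the tool's x, y, z in units of 30 mm (1.0 is 30 mm), a list of three; "rot": the turn, a rotation vector about the tool's x, y, z in rad, a list of three; "fingers": the closure in counts, from 0 (fully open) to 255 (shut). In form: [{"travel": [x, y, z], "rot": [ax, ay, az], "fingers": fingers}, ...]. A call has 1 to 20 rows; each row is the pose to reach, as a shift and turn from the pose commanded when the call began, along the tool's axes at that moment; what a row does not reach only later rows make up. A row lasts 1/10 s, in which the tool goes at most 50 mm and 8.59 degrees, less where a joint would pass 70% of its speed; a pose out of reach is approached as far as the arm can. A call with a gripper value outside its range is refused whole. The fingers move at their own pace and stop on an object; FORCE is the grip in N (left out, the last holds). Time passes only in rows, so rows that repeat a pose let the fingers close. It gives the time, the measured TCP pose, the force and the opening at its end, in the units of the state.
- ctrl.state(): the state, without advancing time (a new reading comes with each control period).
- viewer.get_image(name): name is "side" or "top"; returns the picture (420x560x3 uint8, blue, green, red); there is no depth.
- viewer.camera_params(name): a dict with "intrinsics" (3x3 intrinsics, pixels), "rvec" (rotation vector, rad) and "tvec" (3), from world to camera coordinates, as OpenCV has them. Camera axes: x right, y down, z forward; pixel columns grow to the right and rows downward; lengths in m; the calibration is good to about 2 mm. A picture is of the moment at which its call begins. camera_params takes no time and is no camera call.
- job.close_job(): hands the job in, once; it reports no verdict.
The state is a dict: "clock": time; "joint_pos": joint angles; "joint_velocities": joint speeds; "effort": joint torques, N m; "eef_pos": TCP position; "tcp_rot": TCP orientation; "force": force on the tool from outside, world axes, zero at the start; "moment": the same for the moment, N m; "gripper_width": finger opening in m.
Only numpy, scipy, OpenCV 4.12 (cv2) and the standard library are available. Lean on these libraries where they do the work, as an engineer would, in place of code of your own. Each camera call takes 0.05 s, during which the arm holds its last target. There are 200 camera calls.

### The job

Get the electric griddle ready to drain: turn its black heat knob clockwise until the white pointer stands at the red mark on the steel ring round it. Only then take the red-topped tilt lever and pull it exactly three clicks from its rest, no further, and finish still holding it in the third click, because its worn ratchet slips back when let go. Leave the other things on the cart where they are.

Things in the scene. Friction and masses are not known exactly. Their poses are not given: they have to be found in the camera images.
- knob_grip (a point): On the vertical axis of the black heat knob, 30 mm above its foot (z about 80 mm). Its bar grip is 48 mm long along this frame's x, 12 mm thick along y, with its top 8 mm above this point; a round skirt (68 mm wide) has its top 24 mm below. The frame turns with the knob, +x is the pointer end. The mark lies 0.4 to 1.4 rad clockwise (seen from above) of the start. Friction 0.05 N m.
- knob_pointer (a point): Outer end of the white pointer on the knob skirt, 35 mm from the knob's axis along the knob's +x; turns with the knob.
- index_mark (a point): Inner end of the small red index mark on the flat steel ring (72 to 86 mm diameter) round the knob, 35 mm from the knob's axis. The ring is fixed; the mark sits at a different angle in every start. The knob is right when the pointer end comes to this point (about 2 mm lower).
- lever_hinge (a point): On the vertical pivot axis of the tilt lever, on top of the round dark ratchet cover (112 mm diameter) on the griddle's front strip. Painted dots on the cover, under the passing arm, mark the clicks; white, the third after rest red. As the lever advances, the far edge of the cooking plate behind it rises.
- lever_post (a point): Grasp point on the red upright post at the end of the steel tilt lever: a cylinder of 16 mm diameter, 100 mm from the pivot axis. z is about 100 mm, the post's top 21 mm above this point, the flat lever arm (18 mm wide) 24 mm below. Turns with the lever. Grip it from above, or push it.
- lever (a joint): Tilt lever angle, rad: 0 at rest, growing clockwise seen from above (post drawn towards the robot). One click is 15 degrees: clicks at 0.262, 0.524, 0.785, 1.047, 1.309 (stop). The pull at the post is about 2 to 10 N: highest just on leaving a click, easing halfway, then it drops into the next. It swings back to 0 when released.
- griddle: The electric griddle, 342 mm deep, 380 mm wide, fixed to the cart; origin under its centre on the cart top, x to the back (away from the robot), y to the left. The front strip with knob (left), toggle switch (middle) and lever (right) is 50 mm high.
- comal: Bystander: shallow clay comal, 170 mm wide, 18 mm high; origin at the centre of its underside. To be left alone.
- brush: Bystander: red brush lying on the cart. To be left alone.
- measuring_cup: Bystander: stainless measuring cup, 72 mm wide, 60 mm high. To be left alone.
- salt_jar: Bystander: glass jar, 60 mm wide, 100 mm high. To be left alone.

How it is judged:
By the outcome, as a careful person would: the job done as asked, in the order asked, and still so for the second after the job is handed in, while the arm keeps its last pose, push and grip.
It also fails if it takes over 48 s, if anything falls off the work surface, if the arm or the gripper's body presses on something with over 40 N, if the wrist force passes 120 N, or if a joint passes its speed limit or range.

## Working session

There is one attempt and no reset: what is moved stays moved. The work goes in short steps, Python scripts to look and compute and a shell command to move; the robot and the scene stay as the last step left them, time stands still between calls to the robot, and variables do not carry over. Pictures are saved under pics/ and viewed, about 8 in all and at most 12, crops included, and the job is handed in when it is done.

```bash
mkdir -p pics; cat > h.py <<'E'
import numpy as np, cv2
from plant import ctrl, viewer, job
def cam(n):
    p=viewer.camera_params(n); return np.array(p["intrinsics"],float),np.array(p["rvec"],float).reshape(3,1),np.array(p["tvec"],float).reshape(3,1)
def back(n,uv,z):
    K,r,t=cam(n); R=cv2.Rodrigues(r)[0]
    d=R.T@np.linalg.inv(K)@np.array([uv[0],uv[1],1.]); c=(-R.T@t).ravel()
    return c+d*(z-c[2])/d[2]
def proj(n,P):
    K,r,t=cam(n); return cv2.projectPoints(np.array(P,float).reshape(-1,1,3),r,t,K,None)[0].reshape(-1,2)
E
python3 - <<'E'
from h import *
for n in("top","side"):
    im=viewer.get_image(n); cv2.imwrite(f"pics/{n}0.png",im)
    K,r,t=cam(n); print(n,K[0,0],(-cv2.Rodrigues(r)[0].T@t).ravel())
s=ctrl.state();print(s)
E
```

```text
top 411.404730649061 [ 0.43174027 -0.00650256  1.21253523]
side 442.9346612633223 [ 0.07690671 -0.95552199  1.12698223]
{'clock': 0.1, 'joint_pos': array([-1.34598806e+00,  3.20214807e-01,  1.56555550e+00, -3.21441691e-06,
        1.25739734e+00, -2.00138138e-02]), 'joint_velocities': array([ 0.00035241, -0.00081647, -0.00308579, -0.00199327, -0.00129544,
       -0.0003458 ]), 'effort': array([ 2.77847982e-05, -4.13332307e+01, -2.32509631e+01,  7.28748646e-02,
        4.21475410e-02, -5.49319975e-05]), 'eef_pos': array([ 0.13926647, -0.55743484,  0.22721249]), 'tcp_rot': array([ 7.88157316e-01, -6.15473334e-01, -6.11813333e-04, -4.95823284e-04]), 'force': array([-0.30553268, -0.07893314, -0.77579162]), 'moment': array([-0.05225989, -0.01326452,  0.01002653]), 'gripper_width': 0.09121694500150215}
```

View pics/top0.png

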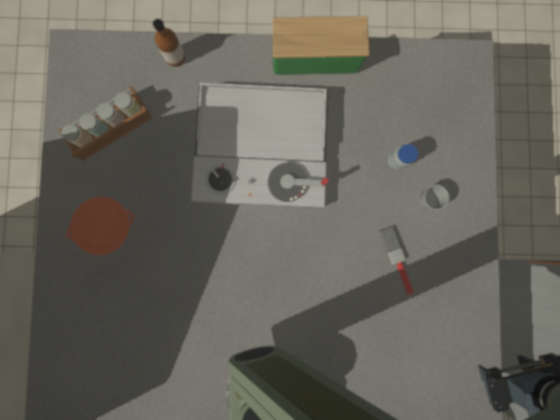

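View pics/side0.png

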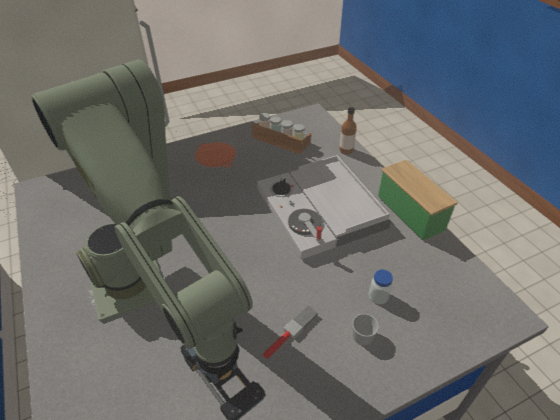

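The top view shows the knob at about (220,180), the lever hinge at (288,182) and the red post at (325,182). I'll enlarge that area.

```bash
python3 - <<'E'
from h import *
a=cv2.imread("pics/top0.png"); c=cv2.resize(a[150:215,185:340],None,fx=5,fy=5,interpolation=cv2.INTER_CUBIC)
b=cv2.resize(a[155:205,195:255],None,fx=10,fy=10,interpolation=cv2.INTER_CUBIC)[:, :]
c=np.clip(c*1.5,0,255).astype('uint8');b=np.clip(b*1.8,0,255).astype('uint8')
s=cv2.imread("pics/side0.png")[165:255,255:390]
o=np.zeros((600,800,3),'uint8'); o[:325*0+325,:775]=c; 
o[325:600,:330]=cv2.resize(b,(330,275)); o[325:600,340:752]=cv2.resize(s,(412,275),interpolation=cv2.INTER_CUBIC)
cv2.imwrite("pics/c1.png",o)
for n,uv,z in[("knob",(220,180),.088),("hinge",(288,182),.07),("post",(325,182),.121),("fl",(192,204),.05),("fr",(327,207),.05)]: print(n,back("top",uv,z))
E
```

```text
knob [0.59232645 0.13603458 0.088     ]
hinge [ 0.592823   -0.05184187  0.07      ]
post [ 0.58748972 -0.14901406  0.121     ]
fl [0.52788418 0.21792878 0.05      ]
fr [ 0.52614202 -0.16449369  0.05      ]
```

View pics/c1.png

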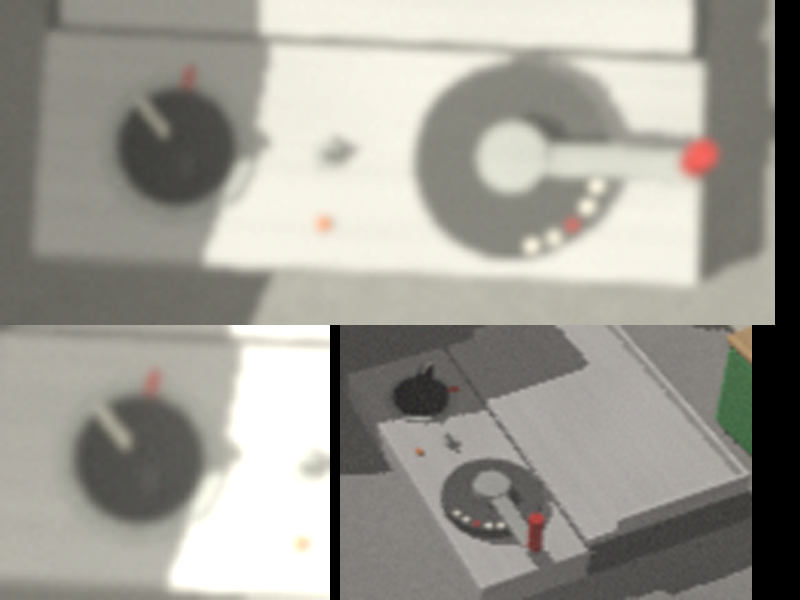

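Skirt centre is at about crop (177,147) with the pointer end at (141,99). The red mark's inner end is near (186,90), about 0.75 rad clockwise of the pointer. The post top is at crop (700,157), and the red dot is third of five. Next I'll refine these by segmentation.

```bash
cat >> h.py <<'E'
def cen(im,roi,f):
    x0,y0,x1,y1=roi; a=im[y0:y1,x0:x1].astype(float); w=np.clip(f(a),0,None)
    yy,xx=np.mgrid[y0:y1,x0:x1]; return np.array([(w*xx).sum(),(w*yy).sum()])/w.sum()
red=lambda a:a[...,2]-np.maximum(a[...,0],a[...,1])-15
E
python3 - <<'E'
from h import *
a=cv2.imread("pics/top0.png"); s=cv2.imread("pics/side0.png")
g=a[165:195,205:236].max(2); print(g[:,::1])
m=cen(a,(218,160,228,171),red); print("mark",m,back("top",m,.052))
p=cen(a,(318,172,335,190),red); print("post",p,back("top",p,.121))
sp=(255+(537-340)/3.05,165+(519-325)/3.05); print("side post top",sp,back("side",sp,.121))
for q in[(513,157),(515,157)]: print("hub",back("top",(185+q[0]/5-.4,150+q[1]/5-.4),.075))
for q in[(597,187),(588,207),(573,226),(555,237),(531,246)]: print("dot",back("top",(185+q[0]/5-.4,150+q[1]/5-.4),.062))
for q in[(141,99),(165,135),(177,147)]: print("ptr in/out,skirt",back("top",(185+q[0]/5-.4,150+q[1]/5-.4),.056))
for q in[(48,32),(36,256),(704,60),(698,283)]: print("corner",back("top",(185+q[0]/5-.4,150+q[1]/5-.4),.05))
E
```

```text
[[ 98  99  98  97  98  98  97  97  97  95  94  93  94  92  92  92  94  97
   97  95  95  96  98  99 100  99 100 101 101 101 102]
 [ 97  98  97  97  97  97  96  95  93  93  91  91  90  87  86  87  90  94
   93  93  93  95  96  98  99 100 101 101 100 102 102]
 [ 96  96  97  96  95  94  94  93  91  89  86  83  79  77  74  75  77  81
   83  83  87  91  93  96  97  99 101 101 101 102 102]
 [ 96  97  96  96  95  92  92  92  89  82  76  69  64  61  59  60  61  64
   66  71  78  85  90  92  95  96  99 100 101 102 103]
 [ 96  97  96  95  92  90  92  93  90  79  65  55  52  51  50  50  51  53
   54  58  65  73  79  87  92  95  97  99 100 100 103]
 [ 97  97  96  92  91  90  88  92  93  84  67  51  48  46  48  48  49  49
   50  50  55  60  66  78  87  93  96  98  99 100 104]
 [ 96  95  93  92  88  84  78  78  90  93  78  59  48  48  47  47  49  48
   50  50  51  53  57  67  79  90  95  96  98  99 104]
 [ 96  94  92  89  85  74  62  63  79  91  87  71  56  48  47  48  48  49
   48  50  49  52  50  57  69  84  93  95  97 100 105]
 [ 96  94  91  87  79  65  52  50  65  83  90  84  70  55  48  48  4
[... 2926 characters left out ...]
19.59016393442624, 228.60655737704917) [ 0.59389438 -0.15231833  0.121     ]
hub [ 0.59488732 -0.04937089  0.075     ]
hub [ 0.59490826 -0.05048694  0.075     ]
dot [ 0.58058676 -0.09749497  0.062     ]
dot [ 0.5691456  -0.09254683  0.062     ]
dot [ 0.55822839 -0.08421951  0.062     ]
dot [ 0.55182153 -0.07415949  0.062     ]
dot [ 0.54649097 -0.06071978  0.062     ]
ptr in/out,skirt [0.62678821 0.16127402 0.056     ]
ptr in/out,skirt [0.60646783 0.14713284 0.056     ]
ptr in/out,skirt [0.59974776 0.140169   0.056     ]
corner [0.66540129 0.21618755 0.05      ]
corner [0.53695443 0.21879078 0.05      ]
corner [ 0.65657025 -0.1590062   0.05      ]
corner [ 0.52828075 -0.15650802  0.05      ]
```

```bash
cat >> h.py <<'E'
from scipy.spatial.transform import Rotation as Ro
def plan(p,yaw):
    s=ctrl.state(); R=Ro.from_quat(s["tcp_rot"]).as_matrix()
    T=np.array([[np.cos(yaw),np.sin(yaw),0],[np.sin(yaw),-np.cos(yaw),0],[0,0,-1]])
    print("travel",np.round(R.T@(np.array(p)-s["eef_pos"])/.03,3),"rot",np.round(Ro.from_matrix(R.T@T).as_rotvec(),3),
      "| t",round(s["clock"],2),"pos",s["eef_pos"].round(4),"yaw",round(float(np.arctan2(R[1,0],R[0,0])),3),"F",s["force"].round(1),"M",s["moment"].round(2),"w",round(s["gripper_width"],4))
E
python3 -c "
from h import *
plan([.600,.141,.15],.63-np.pi/2)"
python3 -m inch --help | head -5
```

```text
travel [-18.86  -20.543   2.604] rot [-0.     0.002 -0.385] | t 0.1 pos [ 0.1393 -0.5574  0.2272] yaw -1.326 F [-0.3 -0.1 -0.8] M [-0.05 -0.01  0.01] w 0.0912invalid input: not JSON, or not a number
```

```bash
python3 -m inch '[{"travel":[-18.86,-20.54,1],"rot":[0,0,-0.385],"fingers":130},{"travel":[-18.86,-20.54,1],"rot":[0,0,-0.385],"fingers":130},{"travel":[-18.86,-20.54,1],"rot":[0,0,-0.385],"fingers":130},{"travel":[-18.86,-20.54,1],"rot":[0,0,-0.385],"fingers":130},{"travel":[-18.86,-20.54,1],"rot":[0,0,-0.385],"fingers":130},{"travel":[-18.86,-20.54,1],"rot":[0,0,-0.385],"fingers":130},{"travel":[-18.86,-20.54,1],"rot":[0,0,-0.385],"fingers":130},{"travel":[-18.86,-20.54,1],"rot":[0,0,-0.385],"fingers":130},{"travel":[-18.86,-20.54,1],"rot":[0,0,-0.385],"fingers":130},{"travel":[-18.86,-20.54,1],"rot":[0,0,-0.385],"fingers":130},{"travel":[-18.86,-20.54,1],"rot":[0,0,-0.385],"fingers":130},{"travel":[-18.86,-20.54,1],"rot":[0,0,-0.385],"fingers":130},{"travel":[-18.86,-20.54,1],"rot":[0,0,-0.385],"fingers":130},{"travel":[-18.86,-20.54,1],"rot":[0,0,-0.385],"fingers":130},{"travel":[-18.86,-20.54,1],"rot":[0,0,-0.385],"fingers":130},{"travel":[-18.86,-20.54,1],"rot":[0,0,-0.385],"fingers":130},{"travel":[-18.86,-20.54,1],"rot":[0,0,-0.385],"fingers":130},{"travel":[-18.86,-20.54,1],"rot":[0,0,-0.385],"fingers":130},{"travel":[-18.86,-20.54,1],"rot":[0,0,-0.385],"fingers":130},{"travel":[-18.86,-20.54,2],"rot":[0,0,-0.385],"fingers":130}]'
python3 -c "
from h import *
plan([.600,.141,.13],.63-np.pi/2)"
```

```text
clock: 2.1
eef_pos: [0.6021, 0.14, 0.1713]
tcp_rot: [0.891, -0.454, 0.003, -0.002]
force: [0.9, -0.0, -0.2]
gripper_width: 0.0447
travel [-0.071  0.047  1.376] rot [-0.007 -0.004 -0.001] | t 2.1 pos [0.6021 0.14   0.1713] yaw -0.941 F [ 0.9 -0.  -0.2] M [-0.05 -0.08 -0.03] w 0.0447
```

```bash
python3 -m inch '[{"travel":[0,0,0.8],"rot":[0,0,0],"fingers":130},{"travel":[0,0,1.7],"rot":[0,0,0],"fingers":130},{"travel":[0,0,1.7],"rot":[0,0,0],"fingers":130},{"travel":[0,0,1.7],"rot":[0,0,0],"fingers":130}]'
python3 - <<'E'
from h import *
plan([.600,.141,.077],.63-np.pi/2)
s=viewer.get_image("side");a=viewer.get_image("top")
p=proj("side",[[.6,.141,.088],[.6,.141,.056]]);print(p, proj("top",[[.6,.141,.088],[.6,.141,.056]]))
o=np.zeros((400,800,3),'uint8')
for i,im,c in((0,s,p[0]),(400,a,(220,180))):
    x,y=int(c[0])-40,int(c[1])-40; o[:,i:i+400]=cv2.resize(np.clip(im[y:y+80,x:x+80]*1.6,0,255).astype('uint8'),(400,400),interpolation=cv2.INTER_CUBIC)
cv2.imwrite("pics/c2.png",o)
E
```

```text
clock: 2.5
eef_pos: [0.5997, 0.1393, 0.1174]
tcp_rot: [0.891, -0.454, -0.0, 0.0]
force: [1.0, 0.2, 0.3]
gripper_width: 0.0448
travel [-0.04  -0.042  1.347] rot [ 0.001  0.    -0.002] | t 2.5 pos [0.5997 0.1393 0.1174] yaw -0.942 F [1.  0.2 0.3] M [-0.04 -0.07  0.02] w 0.0448
[[280.59697053 181.01716125]
 [280.63417793 187.69552987]] [[218.26871133 177.20104743]
 [219.70815394 178.90612114]]
```

View pics/c2.png

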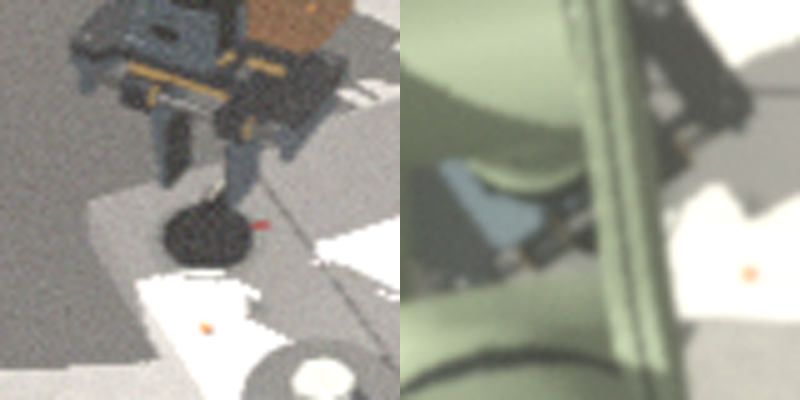

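The side crop shows the open jaws straddling the bar, with the skirt at crop (208,236) as predicted. I'll descend and grip.

```bash
python3 -m inch '[{"travel":[-0.04,-0.04,0.7],"rot":[0,0,0],"fingers":130},{"travel":[-0.04,-0.04,1.35],"rot":[0,0,0],"fingers":130},{"travel":[-0.04,-0.04,1.35],"rot":[0,0,0],"fingers":130},{"travel":[-0.04,-0.04,1.35],"rot":[0,0,0],"fingers":255},{"travel":[-0.04,-0.04,1.35],"rot":[0,0,0],"fingers":255},{"travel":[-0.04,-0.04,1.35],"rot":[0,0,0],"fingers":255},{"travel":[-0.04,-0.04,1.35],"rot":[0,0,0],"fingers":255}]' 20
python3 -c "
from h import *
plan([.600,.141,.077],.63-np.pi/2-.75)"
```

```text
clock: 3.3
eef_pos: [0.6008, 0.1422, 0.0774]
tcp_rot: [0.891, -0.453, 0.001, -0.0]
force: [1.1, 0.5, -0.8]
gripper_width: 0.0156
travel [0.015 0.045 0.012] rot [-0.002 -0.     0.75 ] | t 3.3 pos [0.6008 0.1422 0.0774] yaw -0.941 F [ 1.1  0.5 -0.8] M [-0.03 -0.01  0.01] w 0.0156
```

```bash
python3 -m inch '[{"travel":[0,0,0],"rot":[0,0,0],"fingers":255},{"travel":[0,0,0],"rot":[0,0,0],"fingers":255},{"travel":[0,0,0],"rot":[0,0,0.1],"fingers":255}]'
python3 -c "
from h import *
plan([.600,.141,.077],.63-np.pi/2-.75)"
```

```text
clock: 3.6
eef_pos: [0.6008, 0.1419, 0.0772]
tcp_rot: [0.867, -0.498, 0.001, -0.0]
force: [0.6, -0.9, 3.7]
gripper_width: 0.0121
travel [0.013 0.04  0.006] rot [-0.001 -0.001  0.648] | t 3.6 pos [0.6008 0.1419 0.0772] yaw -1.043 F [ 0.6 -0.9  3.7] M [-0.26 -0.02  0.09] w 0.0121
```

```bash
python3 -m inch '[{"travel":[0,0,0],"rot":[0,0,0.12],"fingers":255},{"travel":[0,0,0],"rot":[0,0,0.24],"fingers":255},{"travel":[0,0,0],"rot":[0,0,0.36],"fingers":255},{"travel":[0,0,0],"rot":[0,0,0.48],"fingers":255},{"travel":[0,0,0],"rot":[0,0,0.6],"fingers":255},{"travel":[0,0,0],"rot":[0,0,0.6],"fingers":255}]'
python3 - <<'E'
from h import *
plan([.600,.141,.077],.63-np.pi/2-.75)
s=viewer.get_image("side"); cv2.imwrite("pics/side3.png",s)
o=np.clip(s[150:210,250:330]*1.6,0,255).astype('uint8')
cv2.imwrite("pics/c3.png",cv2.resize(o,(800,600),interpolation=cv2.INTER_CUBIC))
E
```

```text
clock: 4.2
eef_pos: [0.6009, 0.1416, 0.0772]
tcp_rot: [-0.682, 0.731, -0.001, 0.0]
force: [-0.1, -2.7, 4.8]
gripper_width: 0.0122
travel [0.022 0.028 0.005] rot [-0.002 -0.001  0.05 ] | t 4.2 pos [0.6009 0.1416 0.0772] yaw -1.641 F [-0.1 -2.7  4.8] M [-0.44 -0.03 -0.04] w 0.0122
```

View pics/c3.png

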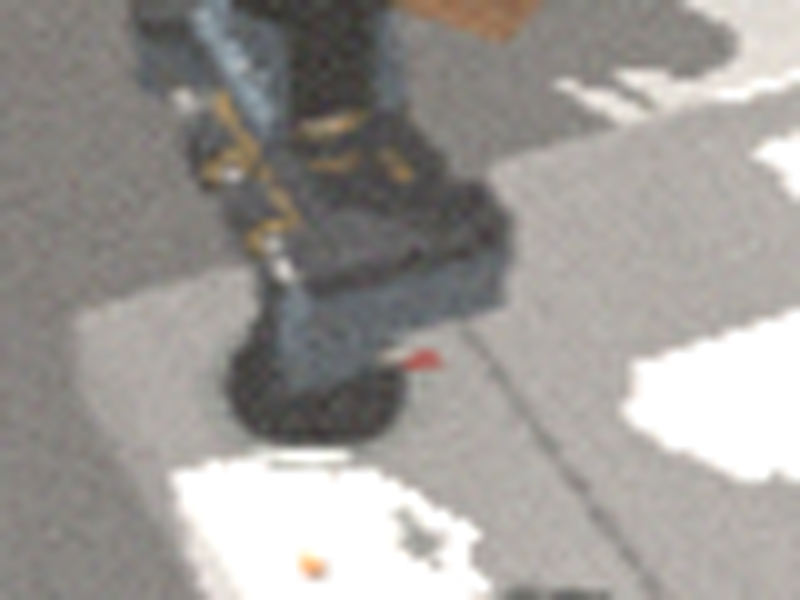

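Side view: pointer end at about crop (395,355), just short of the red mark at (410-440,360). I'll refine the mark's absolute angle from both cameras; the pointer's angle is the tool yaw + π/2 = -0.070.

```bash
python3 - <<'E'
from h import *
for n,roi,box in(("top",(217,160,228,171),(200,162,240,196)),("side",(290,183,297,190),(262,170,300,205))):
    im=cv2.imread(f"pics/{n}0.png")
    m=cen(im,roi,red); M=back(n,m,.052)
    x0,y0,x1,y1=box; d=(im[y0:y1,x0:x1].max(2)<72).astype('uint8')
    k,l,st,ce=cv2.connectedComponentsWithStats(d); i=1+np.argmax(st[1:,4])
    hull=cv2.convexHull(cv2.findContours((l==i).astype('uint8'),0,1)[0][0]); e=cv2.fitEllipse(cv2.findContours((l==i).astype('uint8'),0,1)[0][0])
    c=np.array(e[0])+[x0,y0]; C=back(n,c,.055)
    print(n,"mark",m,M.round(4),"skirt",c,e[1],C.round(4))
    for nm,A in(("own",C),("tool",np.array([.6009,.1416,0])) ): v=M-A; print(nm,np.hypot(v[0],v[1]).round(4),np.arctan2(v[1],v[0]).round(3))
s=cv2.imread("pics/side3.png"); m=cen(s,(286,183,296,190),red); print("side3 mark",m)
for th in(-.07,-.12,-.17,-.22): print(th,((proj("side",[[.6009+.035*np.cos(th),.1416+.035*np.sin(th),.056],[.6009+.04*np.cos(th),.1416+.04*np.sin(th),.052]])-[250,150]+.5)*10-.5).round(0).tolist())
E
```

```text
top mark [222.37288136 165.        ] [0.6406 0.135  0.052 ] skirt [219.92352486 179.35880089] (21.193628311157227, 23.309816360473633) [0.5989 0.1405 0.055 ]
own 0.0421 -0.13
tool 0.0403 -0.164
side mark [291.81147541 185.54098361] [0.6442 0.1379 0.052 ] skirt [281.21066284 187.42950058] (13.660386085510254, 17.677791595458984) [0.603  0.1424 0.055 ]
own 0.0414 -0.11
tool 0.0434 -0.086
side3 mark [291.77027027 185.56756757]
-0.07 [[401.0, 356.0], [413.0, 361.0]]
-0.12 [[403.0, 359.0], [415.0, 364.0]]
-0.17 [[404.0, 362.0], [417.0, 368.0]]
-0.22 [[405.0, 365.0], [418.0, 371.0]]
```

```bash
python3 -m inch '[{"travel":[0,0,0],"rot":[0,0,0.05],"fingers":255},{"travel":[0,0,0],"rot":[0,0,0.05],"fingers":255},{"travel":[0,0,0],"rot":[0,0,0.05],"fingers":130},{"travel":[0,0,0],"rot":[0,0,0.05],"fingers":130},{"travel":[0,0,0],"rot":[0,0,0.05],"fingers":130},{"travel":[0,0,0],"rot":[0,0,0.05],"fingers":130},{"travel":[0,0,-2],"rot":[0,0,0.05],"fingers":130},{"travel":[0,0,-4],"rot":[0,0,0.05],"fingers":130},{"travel":[0,0,-4],"rot":[0,0,0.05],"fingers":130}]'
python3 - <<'E'
from h import *
plan([.592,-.15,.18],0.)
E
```

```text
clock: 5.15
eef_pos: [0.6025, 0.1427, 0.2015]
tcp_rot: [-0.664, 0.748, -0.002, 0.004]
force: [0.5, -0.1, 0.3]
gripper_width: 0.0448
travel [ 9.73  -0.814  0.696] rot [-0.008 -0.004 -1.691] | t 5.15 pos [0.6025 0.1427 0.2015] yaw -1.691 F [ 0.5 -0.1  0.3] M [-0.   -0.02  0.01] w 0.0448
```

```bash
python3 -m inch '[{"travel":[4.9,-0.4,0],"rot":[0,0,-0.5],"fingers":130},{"travel":[9.73,-0.81,0],"rot":[0,0,-1.69],"fingers":130},{"travel":[9.73,-0.81,0],"rot":[0,0,-1.69],"fingers":130},{"travel":[9.73,-0.81,0],"rot":[0,0,-1.69],"fingers":130},{"travel":[9.73,-0.81,0],"rot":[0,0,-1.69],"fingers":130},{"travel":[9.73,-0.81,0],"rot":[0,0,-1.69],"fingers":130},{"travel":[9.73,-0.81,0],"rot":[0,0,-1.69],"fingers":130},{"travel":[9.73,-0.81,0],"rot":[0,0,-1.69],"fingers":130},{"travel":[9.73,-0.81,0],"rot":[0,0,-1.69],"fingers":130},{"travel":[9.73,-0.81,0],"rot":[0,0,-1.69],"fingers":130},{"travel":[9.73,-0.81,0],"rot":[0,0,-1.69],"fingers":130},{"travel":[9.73,-0.81,0],"rot":[0,0,-1.69],"fingers":130},{"travel":[9.73,-0.81,0.7],"rot":[0,0,-1.69],"fingers":130}]'
python3 - <<'E'
from h import *
plan([.592,-.15,.097],0.)
a=sum(viewer.get_image("top").astype(float) for _ in range(3))/3; s=viewer.get_image("side")
cv2.imwrite("pics/top4.png",a); cv2.imwrite("pics/side4.png",s)
f=lambda im,x,y:cv2.resize(np.clip(im[y:y+40,x:x+40].astype(float)*1.6,0,255).astype('uint8'),(400,400),interpolation=cv2.INTER_CUBIC)
cv2.imwrite("pics/c4.png",np.hstack([f(a,200,158),f(s,262,166)]))
E
```

```text
clock: 6.45
eef_pos: [0.5913, -0.151, 0.1778]
tcp_rot: [1.0, 0.0, 0.003, 0.001]
force: [0.7, 0.5, -0.1]
gripper_width: 0.0452
travel [ 0.007 -0.038  2.693] rot [ 0.002 -0.006  0.001] | t 6.45 pos [ 0.5913 -0.151   0.1778] yaw 0.001 F [ 0.7  0.5 -0.1] M [-0.01 -0.08  0.04] w 0.0452[ WARN:0@4.747] global loadsave.cpp:1063 imwrite_ Unsupported depth image for selected encoder is fallbacked to CV_8U.
```

View pics/c4.png

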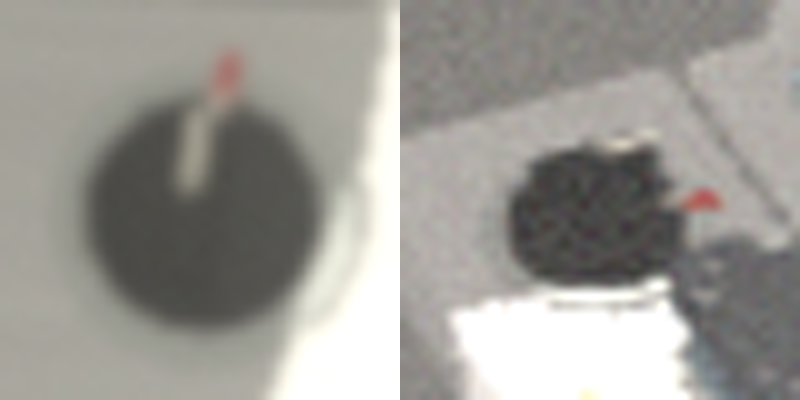

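Top crop: the pointer stripe runs from (190,190) to about (210,95) and the mark from (222,97) to (232,55), nearly in line. Quantifying now.

```bash
python3 - <<'E'
from h import *
a=cv2.imread("pics/top4.png").astype(float)
x0,y0=200,158; u=8
c=cv2.resize(a[y0:y0+40,x0:x0+40],None,fx=u,fy=u,interpolation=cv2.INTER_CUBIC)
px=lambda p:(np.array(p,float)+.5)/u-.5+[x0,y0]
g=c.max(2)
for th in(60,65,70,75):
    d=(g<th).astype('uint8'); k,l,st,ce=cv2.connectedComponentsWithStats(d); i=1+np.argmax(st[1:,4])
    h=cv2.convexHull(cv2.findContours((l==i).astype('uint8'),0,1)[0][0]); (q,r)=cv2.minEnclosingCircle(h); e=cv2.fitEllipse(h)
    C=back("top",px(e[0]),.055)
    r=c[...,2]-np.maximum(c[...,0],c[...,1]); 
    rr=np.zeros_like(r); rr[:int(12*u),int(18*u):int(28*u)]=np.clip(r[:int(12*u),int(18*u):int(28*u)]-8,0,None)
    yy,xx=np.mgrid[:g.shape[0],:g.shape[1]]; m=np.array([(rr*xx).sum(),(rr*yy).sum()])/rr.sum(); M=back("top",px(m),.052); v=M-C
    print(th,"C",C.round(4),np.array(e[1])/u,"mark",px(m),M.round(4),"r",np.hypot(*v[:2]).round(4),"ang",np.arctan2(v[1],v[0]).round(3))
# stripe ridge by rows
pts=[]
for y in range(88,152,4):
    w=np.clip(g[y,120:190]-g[y,120:190].max()*.75,0,None); pts.append(((w*np.arange(120,190)).sum()/w.sum(),y))
P=np.array(pts); print(np.round(P[:,0],1))
for z in(.088,):
  for lo,hi in((88,152),(100,140)):
    S=P[(P[:,1]>=lo)&(P[:,1]<=hi)]; vx,vy,xc,yc=cv2.fitLine(S.astype(np.float32),2,0,.01,.01).ravel()
    A=back("top",px((xc-30*vx,yc-30*vy)),z);B=back("top",px((xc+30*vx,yc+30*vy)),z); d=A-B; d=d if d[0]>0 else -d; print("stripe ang",np.arctan2(d[1],d[0]).round(3), A.round(4),B.round(4))
E
```

```text
60 C [0.5998 0.1415 0.055 ] [21.61145592 21.70245171] mark [222.25792901 165.0459678 ] [0.6405 0.1354 0.052 ] r 0.0411 ang -0.149
65 C [0.5999 0.1414 0.055 ] [22.2245636  22.37768745] mark [222.25792901 165.0459678 ] [0.6405 0.1354 0.052 ] r 0.041 ang -0.147
70 C [0.6    0.1414 0.055 ] [22.78442955 22.92208481] mark [222.25792901 165.0459678 ] [0.6405 0.1354 0.052 ] r 0.0409 ang -0.149
75 C [0.6001 0.1415 0.055 ] [23.32283974 23.471241  ] mark [222.25792901 165.0459678 ] [0.6405 0.1354 0.052 ] r 0.0408 ang -0.151
[167.8 163.7 160.3 158.5 157.7 157.2 156.8 156.5 156.2 155.6 154.8 154.
 153.4 152.8 152.3 151.8]
stripe ang -0.174 [0.6034 0.1407 0.088 ] [0.6239 0.1371 0.088 ]
stripe ang -0.106 [0.6026 0.1404 0.088 ] [0.6233 0.1382 0.088 ]
```

The mark comes out at about -0.148 rad (top, averaged) and the knob at -0.12. I'll go back for one small clockwise correction, since the lever is still untouched.

```bash
python3 -m inch '[{"travel":[0,0,-0.7],"rot":[0,0,0.1],"fingers":130},{"travel":[0.3,-9.75,-0.7],"rot":[0,0,1.69],"fingers":130},{"travel":[0.3,-9.75,-0.7],"rot":[0,0,1.69],"fingers":130},{"travel":[0.3,-9.75,-0.7],"rot":[0,0,1.69],"fingers":130},{"travel":[0.3,-9.75,-0.7],"rot":[0,0,1.69],"fingers":130},{"travel":[0.3,-9.75,-0.7],"rot":[0,0,1.69],"fingers":130},{"travel":[0.3,-9.75,-0.7],"rot":[0,0,1.69],"fingers":130},{"travel":[0.3,-9.75,-0.7],"rot":[0,0,1.69],"fingers":130},{"travel":[0.3,-9.75,-0.7],"rot":[0,0,1.69],"fingers":130},{"travel":[0.3,-9.75,-0.7],"rot":[0,0,1.69],"fingers":130},{"travel":[0.3,-9.75,-0.7],"rot":[0,0,1.69],"fingers":130},{"travel":[0.3,-9.75,-0.7],"rot":[0,0,1.69],"fingers":130},{"travel":[0.3,-9.75,1],"rot":[0,0,1.69],"fingers":130},{"travel":[0.3,-9.75,1],"rot":[0,0,1.69],"fingers":130}]'
python3 -c "
from h import *
plan([.6009,.1416,.077],-1.691)"
```

```text
clock: 8.05
eef_pos: [0.5951, 0.1412, 0.1411]
tcp_rot: [-0.663, 0.748, 0.003, -0.005]
force: [-1.4, 0.2, -0.6]
gripper_width: 0.0444
travel [-0.045 -0.21   2.134] rot [ 0.01  -0.004  0.   ] | t 8.05 pos [0.5951 0.1412 0.1411] yaw -1.691 F [-1.4  0.2 -0.6] M [-0.02  0.08 -0.03] w 0.0444
```

```bash
python3 -m inch '[{"travel":[0,0,0.8],"rot":[0,0,0],"fingers":130},{"travel":[0,0,0.8],"rot":[0,0,0],"fingers":130},{"travel":[0,0,0.8],"rot":[0,0,0],"fingers":130}]'
python3 -c "
from h import *
plan([.6009,.1416,.077],-1.691)"
```

```text
clock: 8.35
eef_pos: [0.5993, 0.142, 0.1228]
tcp_rot: [-0.663, 0.748, -0.0, 0.0]
force: [-0.6, -0.6, -0.1]
gripper_width: 0.0446
travel [ 0.008 -0.052  1.527] rot [-0.001  0.     0.   ] | t 8.35 pos [0.5993 0.142  0.1228] yaw -1.691 F [-0.6 -0.6 -0.1] M [-0.    0.03  0.01] w 0.0446
```

```bash
python3 -m inch '[{"travel":[0,-0.05,0.8],"rot":[0,0,0],"fingers":130},{"travel":[0,-0.05,1.52],"rot":[0,0,0],"fingers":130},{"travel":[0,-0.05,1.52],"rot":[0,0,0],"fingers":255},{"travel":[0,-0.05,1.52],"rot":[0,0,0],"fingers":255},{"travel":[0,-0.05,1.52],"rot":[0,0,0],"fingers":255},{"travel":[0,-0.05,1.52],"rot":[0,0,0],"fingers":255},{"travel":[0,-0.05,1.52],"rot":[0,0,0],"fingers":255},{"travel":[0,-0.05,1.52],"rot":[0,0,0],"fingers":255},{"travel":[0,-0.05,1.52],"rot":[0,0,0.025],"fingers":255},{"travel":[0,-0.05,1.52],"rot":[0,0,0.025],"fingers":255},{"travel":[0,-0.05,1.52],"rot":[0,0,0.025],"fingers":255}]'
python3 -c "
from h import *
plan([.6009,.1416,.2],-1.716)"
```

```text
clock: 9.45
eef_pos: [0.601, 0.1416, 0.0773]
tcp_rot: [-0.654, 0.757, -0.001, 0.001]
force: [-0.9, -1.6, 6.8]
gripper_width: 0.0116
travel [-2.000e-03 -6.000e-03 -4.091e+00] rot [-0.002  0.    -0.   ] | t 9.45 pos [0.601  0.1416 0.0773] yaw -1.716 F [-0.9 -1.6  6.8] M [-0.24  0.14 -0.08] w 0.0116
```

Open, lift, and return to the lever hover.

```bash
python3 -m inch '[{"travel":[0,0,0],"rot":[0,0,0],"fingers":130},{"travel":[0,0,0],"rot":[0,0,0],"fingers":130},{"travel":[0,0,0],"rot":[0,0,0],"fingers":130},{"travel":[0,0,0],"rot":[0,0,0],"fingers":130},{"travel":[0,0,-2],"rot":[0,0,0],"fingers":130},{"travel":[0,0,-4],"rot":[0,0,0],"fingers":130},{"travel":[0,0,-4],"rot":[0,0,0],"fingers":130}]'
python3 -c "
from h import *
plan([.592,-.15,.18],0.)"
python3 -m inch '[{"travel":[4.9,-0.4,0],"rot":[0,0,-0.5],"fingers":130},{"travel":[9.7,-1.1,0],"rot":[0,0,-1.716],"fingers":130},{"travel":[9.7,-1.1,0],"rot":[0,0,-1.716],"fingers":130},{"travel":[9.7,-1.1,0],"rot":[0,0,-1.716],"fingers":130},{"travel":[9.7,-1.1,0],"rot":[0,0,-1.716],"fingers":130},{"travel":[9.7,-1.1,0],"rot":[0,0,-1.716],"fingers":130},{"travel":[9.7,-1.1,0],"rot":[0,0,-1.716],"fingers":130},{"travel":[9.7,-1.1,0],"rot":[0,0,-1.716],"fingers":130},{"travel":[9.7,-1.1,0],"rot":[0,0,-1.716],"fingers":130},{"travel":[9.7,-1.1,0],"rot":[0,0,-1.716],"fingers":130},{"travel":[9.7,-1.1,0],"rot":[0,0,-1.716],"fingers":130},{"travel":[9.7,-1.1,0],"rot":[0,0,-1.716],"fingers":130},{"travel":[9.7,-1.1,0.7],"rot":[0,0,-1.716],"fingers":130},{"travel":[9.7,-1.1,0.7],"rot":[0,0,-1.716],"fingers":130},{"travel":[9.7,-1.1,0.7],"rot":[0,0,-1.716],"fingers":130}]'
python3 - <<'E'
from h import *
plan([.5925,-.15,.097],0.)
a=(sum(viewer.get_image("top").astype(float) for _ in range(3))/3).astype('uint8'); s=viewer.get_image("side")
cv2.imwrite("pics/top5.png",a); cv2.imwrite("pics/side5.png",s)
f=lambda im,x,y,n=40:cv2.resize(np.clip(im[y:y+n,x:x+n].astype(float)*1.6,0,255).astype('uint8'),(400,400),interpolation=cv2.INTER_CUBIC)
cv2.imwrite("pics/c5.png",np.hstack([f(a,200,158),f(s,270,180,80)]))
E
```

```text
clock: 10.15
eef_pos: [0.6024, 0.1422, 0.2009]
tcp_rot: [-0.654, 0.757, -0.002, 0.004]
force: [-0.3, -0.0, 0.4]
gripper_width: 0.0449
travel [ 9.69  -1.062  0.677] rot [-0.008 -0.004 -1.716] | t 10.15 pos [0.6024 0.1422 0.2009] yaw -1.716 F [-0.3 -0.   0.4] M [ 0.06 -0.07  0.  ] w 0.0449
clock: 11.65
eef_pos: [0.5905, -0.1509, 0.1746]
tcp_rot: [1.0, -0.0, -0.001, -0.0]
force: [-0.4, 0.6, -0.4]
gripper_width: 0.0445
travel [ 0.068 -0.03   2.586] rot [-0.     0.001 -0.   ] | t 11.65 pos [ 0.5905 -0.1509  0.1746] yaw -0.0 F [-0.4  0.6 -0.4] M [ 0.   -0.09  0.03] w 0.0445
```

View pics/c5.png

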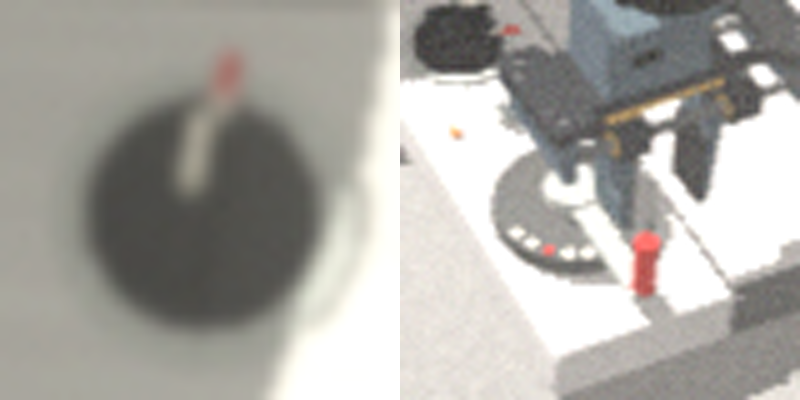

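The knob pointer now runs into the mark. In the side crop the jaws stand above and either side of the red post at (645,265). Descend and grip the post.

```bash
python3 -m inch '[{"travel":[0.05,-0.03,1.3],"rot":[0,0,0],"fingers":130},{"travel":[0.05,-0.03,2.58],"rot":[0,0,0],"fingers":130},{"travel":[0.05,-0.03,2.58],"rot":[0,0,0],"fingers":130},{"travel":[0.05,-0.03,2.58],"rot":[0,0,0],"fingers":255},{"travel":[0.05,-0.03,2.58],"rot":[0,0,0],"fingers":255},{"travel":[0.05,-0.03,2.58],"rot":[0,0,0],"fingers":255},{"travel":[0.05,-0.03,2.58],"rot":[0,0,0],"fingers":255},{"travel":[0.05,-0.03,2.58],"rot":[0,0,0],"fingers":255}]' 35
python3 -c "
from h import *
plan([.595,-.05,.097],0.)
a=viewer.get_image('side');cv2.imwrite('pics/side6.png',cv2.resize(np.clip(a[160:280,250:410]*1.5,0,255).astype('uint8'),(800,600)))"
```

```text
clock: 12.65
eef_pos: [0.5928, -0.1505, 0.099]
tcp_rot: [1.0, 0.0, 0.001, 0.0]
force: [-0.6, -0.7, 5.9]
gripper_width: 0.0149
travel [ 0.073 -3.349  0.065] rot [ 0.001 -0.002  0.   ] | t 12.65 pos [ 0.5928 -0.1505  0.099 ] yaw 0.0 F [-0.6 -0.7  5.9] M [-0.04  0.12 -0.  ] w 0.0149
```

View pics/side6.png

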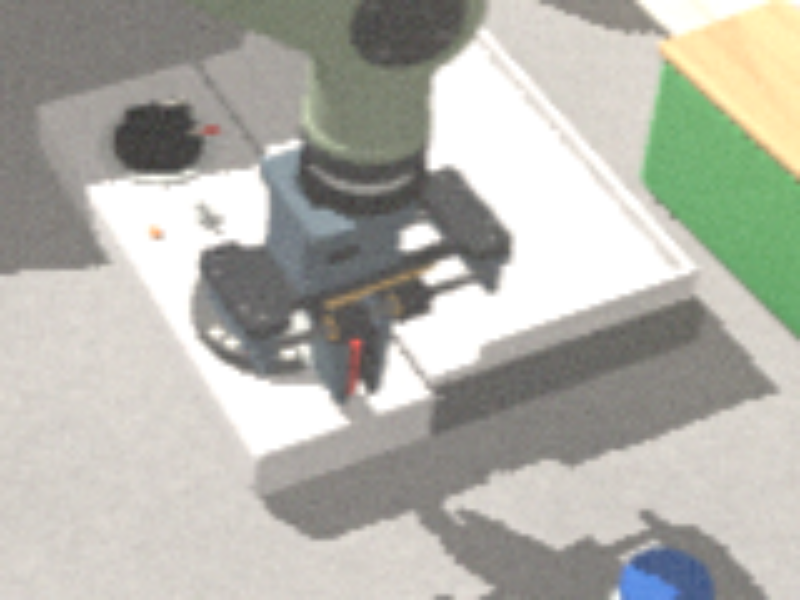

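The side view shows the post held between the pads at crop (355,365), with the lever at rest. Pull two clicks first and read the force.

```bash
python3 -m inch '[{"travel":[-0.43,-0.04,0],"rot":[0,0,0.13],"fingers":255},{"travel":[-0.86,-0.13,0],"rot":[0,0,0.262],"fingers":255},{"travel":[-1.27,-0.28,0],"rot":[0,0,0.393],"fingers":255},{"travel":[-1.66,-0.485,0],"rot":[0,0,0.524],"fingers":255},{"travel":[-1.66,-0.485,0],"rot":[0,0,0.524],"fingers":255},{"travel":[-1.66,-0.485,0],"rot":[0,0,0.524],"fingers":255}]'
python3 -c "
from h import *
plan([.5228,-.1196,.099],-.785)"
```

```text
clock: 13.3
eef_pos: [0.5442, -0.1364, 0.099]
tcp_rot: [0.966, -0.258, 0.002, 0.0]
force: [1.6, -2.1, 6.9]
gripper_width: 0.0154
travel [-0.897 -0.132 -0.004] rot [-0.001 -0.005  0.263] | t 13.3 pos [ 0.5442 -0.1364  0.099 ] yaw -0.522 F [ 1.6 -2.1  6.9] M [-0.32 -0.19 -0.08] w 0.0154
```

```bash
python3 -m inch '[{"travel":[-0.43,-0.03,0],"rot":[0,0,0.13],"fingers":255},{"travel":[-0.88,-0.135,0],"rot":[0,0,0.262],"fingers":255},{"travel":[-0.88,-0.135,0],"rot":[0,0,0.262],"fingers":255},{"travel":[-0.88,-0.135,0],"rot":[0,0,0.262],"fingers":255},{"travel":[-0.88,-0.135,0],"rot":[0,0,0.262],"fingers":255}]'
python3 - <<'E'
from h import *
plan([.5228,-.1196,.099],-.785)
a=(sum(viewer.get_image("top").astype(float) for _ in range(2))/2).astype('uint8'); s=viewer.get_image("side")
f=lambda im,x,y:cv2.resize(np.clip(im[y:y+80,x:x+80].astype(float)*1.4,0,255).astype('uint8'),(400,400),interpolation=cv2.INTER_CUBIC)
cv2.imwrite("pics/c7.png",np.hstack([f(a,250,150),f(s,270,175)]))
cv2.imwrite("pics/top7.png",a)
E
```

```text
clock: 13.8
eef_pos: [0.5238, -0.1208, 0.0989]
tcp_rot: [0.924, -0.382, 0.003, 0.001]
force: [1.5, -6.0, 7.0]
gripper_width: 0.015
travel [-0.052 -0.004 -0.003] rot [-0.001 -0.006  0.002] | t 13.8 pos [ 0.5238 -0.1208  0.0989] yaw -0.783 F [ 1.5 -6.   7. ] M [-0.92 -0.24 -0.2 ] w 0.015
```

View pics/c7.png

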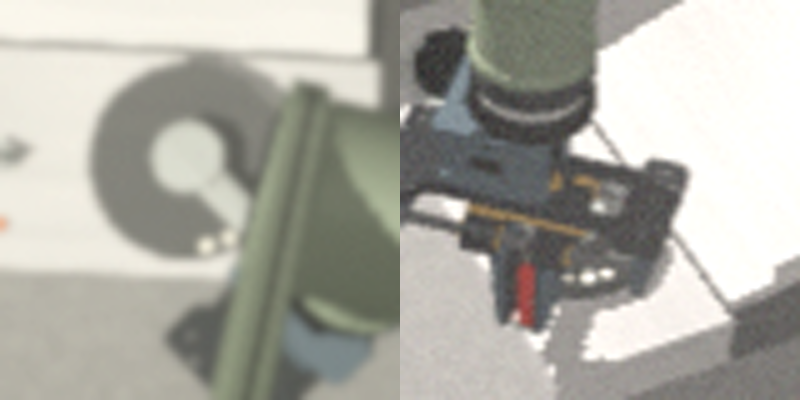

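Lever angle from the chord since rest is about 0.770 rad, and the arm covers the third (red) dot with white dots 4 and 5 beyond it. Nudge on by about 0.01 rad at a time and watch the force.

```bash
P='
from h import *
s=ctrl.state();d=s["eef_pos"][:2]-[.5928,-.1505];a=2*np.arcsin(np.hypot(*d)/.2);t=np.array([-np.cos(a+.023),np.sin(a+.023)]);print(a.round(4),"Ft",(s["force"][:2]@t).round(2),s["force"].round(1),s["eef_pos"].round(4))'
python3 -c "$P"
python3 -m inch '[{"travel":[-0.03,0,0],"rot":[0,0,0],"fingers":255},{"travel":[-0.03,0,0],"rot":[0,0,0],"fingers":255},{"travel":[-0.03,0,0],"rot":[0,0,0],"fingers":255}]' >/dev/null; python3 -c "$P"
python3 -m inch '[{"travel":[-0.025,0,0],"rot":[0,0,0],"fingers":255},{"travel":[-0.025,0,0],"rot":[0,0,0],"fingers":255},{"travel":[-0.025,0,0],"rot":[0,0,0],"fingers":255}]' >/dev/null; python3 -c "$P"
```

```text
0.7682 Ft -4.69 [ 1.2 -5.4  6.5] [ 0.524  -0.1209  0.0989]
0.7715 Ft -7.11 [ 2.2 -7.8  5.1] [ 0.5237 -0.1207  0.099 ]
0.7768 Ft -7.68 [ 2.9 -7.9  6.1] [ 0.5234 -0.1202  0.0991]
```

```bash
python3 - <<'E'
from h import *
plan([.5228,-.1196,.099],-.785)
job.close_job()
E
```

```text
travel [-0.028 -0.002  0.002] rot [-0.001 -0.008  0.001] | t 14.55 pos [ 0.5234 -0.1202  0.0991] yaw -0.784 F [ 2.9 -7.9  6.1] M [-1.12 -0.32 -0.29] w 0.015
the job is handed in; nothing more can be done
```

I turned the knob to the red mark, then pulled the tilt lever to its third click and handed the job in at 14.55 s, still gripping the post. No verdict was reported.

- **Knob:** I turned it about 0.75 rad clockwise, then re-gripped it for a small extra clockwise correction before touching the lever. It ended at -0.145 rad. The averaged top picture put the mark at about -0.149 and the coarser side view at -0.11, so the two cameras disagree by about 0.04 rad. I went with the top view. The last top picture showed the pointer running into the mark.
- **Lever:** I gripped the post with a 35 N grip setting. Its last measured angle was about 0.777 rad, against 0.785 for the third click. The pull was about 7.7 N and rising over the last nudges. In the last top picture, taken just before two final nudges of about 1 mm each, the arm hid the red dot, leaving white dots 4 and 5 beyond it.
- **Limits:** The forces I read stayed low, about 10 N at most at the wrist. The comal, brush, cup and jar were not touched on purpose, but I took no final whole-scene picture to confirm they had not moved.

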